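# Set the engraver's speed selector to the red pin and start it

## Robot

A 6-joint arm with a two-finger parallel gripper is mounted at the origin on the work surface. World frame = base frame: x ahead of the robot, y to its left, z up, the work surface at z = 0. Lengths are in mm, angles in rad, forces in N, time in s.
With the tool pointing down it reaches from about 325 to 875 mm from the base axis. Payload 4.4 kg.
Tool frame: the origin (TCP) lies midway between the tips of the shut fingers; the grasp point (between the pads) lies 19 mm behind it; z points along the fingers, y is the line along which they close (so a half turn about z gives the same grasp; the last joint's range is limited). The gripper opens to 85 mm and grips with 20 to 120 N. Pads are 22 mm wide; open, the fingers measure 114 mm over their backs; the gripper's body (76 mm by 85 mm) begins 54 mm behind the grasp point. The pads swing forward as they close: fully open they stand 13 mm farther back than shut.
Start: joints at [1.145, 0.207, 1.542, -0, 1.393, -0.15], TCP at [156.592, 553.269, 231.282] pointing down, gripper open.
Joint ranges: [-2.73, 2.73], [-0.86, 2.22], [0.23, 2.46], [-1.11, 4.25], [0.08, 2.63], [-2.82, 2.82]. Speed limits (rad/s): [2.79, 2.79, 3.14, 3.14, 3.14, 3.14].

## Interface

Orientations are given as a unit quaternion [w, x, y, z].
In Python, from plant import robot gives the robot as it stands. The module is installed in compiled form; this text tells all that it offers.
- The arm moves only by the tool step_arm, never from a script. Its arguments are lists of equal length, an entry for each row: "twist": the turn, a rotation vector about the world's x, y, z in degrees, a list of three; "slide": the shift along the world's x, y, z in m, a list of three; "gripper": the finger opening in m, from 0 to 0.0854. A call has 1 to 20 rows; each row is the pose to reach, as a shift and turn from the pose commanded when the call began; what a row does not reach only later rows make up. A row lasts 1/12 s, in which the tool goes at most 41.7 mm and 7.16 degrees, less where a joint would pass 70% of its speed; a pose out of reach is approached as far as the arm can. A call with a gripper value outside its range is refused whole. The fingers move at their own pace and stop on an object; the grip force is fixed at half the most. Time passes only in rows, so rows that repeat a pose let the fingers close. It gives the time, the measured TCP pose, the force, the opening and the grip force at its end, in the units of the state.
- robot.get_state(): the state, without advancing time (a new reading comes with each control period).
- robot.snapshot(name): name is "scene" or "top" or "wrist"; returns a dict with "frame" (480x640x3 uint8, blue, green, red), "z_map" (480x640 float32, mm along the optical axis (not along the pixel's ray), 0 where there is no reading), "fx", "fy", "cx", "cy" (pixels), "dist_coeffs" ([k1, k2, p1, p2, k3] as OpenCV has them; the pictures are not rectified), "camera_from_world" (4x4, takes a point from world to camera coordinates); the wrist camera has in their place "T_tool_cam" (4x4, takes a point from camera to tool coordinates, whose origin is the TCP and whose axes are the flange's). Camera axes: x right, y down, z forward; pixel columns grow to the right and rows downward; lengths in mm; the calibration is good to about 2 mm. A picture is of the moment at which its call begins: read the wrist's pose just before it.
- robot.finish_job(): hands the job in; it is judged then, once.
The state is a dict: "time": time; "joint_pos": joint angles; "qd": joint speeds; "effort": joint torques, N m; "tcp_pos": TCP position; "ee_rot": TCP orientation; "force": force on the tool from outside, world axes, zero at the start; "wrist_torque": the same for the moment, N m; "finger_gap": finger opening in mm; "grip_force": force on a finger pad.
Only numpy, scipy, OpenCV 4.12 (cv2) and the standard library are available. Lean on these libraries where they do the work, as an engineer would, in place of code of your own. Each camera call takes 0.05 s, during which the arm holds its last target. There are 200 camera calls.

## Task

Set the speed of the engraving control unit: with a fingertip, gently push the selector's black fin round clockwise, click by click, until it rests in the position marked by the red pin. Only then press the green start button down and let it come up again. Nothing is to be gripped or lifted: do not pull the selector up, and leave the tin, chisels, hammer and other things on the bench where they are.

Things in the scene. Friction and masses are not known exactly. Their poses are not given: they have to be found in the camera images.
- unit: Blue engraving speed control unit, fixed: a box 200 (x) by 300 (y) by 60 mm tall, level top panel. Origin at the centre of its underside; x points away from the operator's side, z up. On the panel: selector axis at x 0, y +50 mm, green start button at x -30, y -95 mm. A brass scale plate, 112 mm across, 2 mm thick, lies under the selector and does not turn.
- selector (a joint): Selector angle in rad, growing clockwise seen from above. Ten click positions 36 deg (0.628 rad) apart: position k reads 0.628*k; 0 points to the unit's -x. A spring detent holds each: about 0.1 N m (3 N at 38 mm from the axis) pushes it over the crest half way to the next, then it jumps there by itself. Starts at rest in position 0 or 1; stops just beyond 0 and 9.
- selector_lift (a joint): How far the selector has been pulled up out of its seat, in m; 0 is seated, and it should stay there.
- selector_axis (a point): Point on the selector's axis at its top, 100 mm above the table. The selector is a black hub, 22 mm across, with one upright black fin from the axis out to 50 mm from it: 12 mm thick, 66 to 100 mm above the table, a white line along its top. Beside and behind the fin, over the brass plate, nothing is in the way.
- selector_pointer (a point): The point that the fin points at: 72 mm from the axis along the fin (22 mm beyond the fin's end), on the circle where the pins stand, drawn at the height of the fin's top (100 mm above the table). Its direction from selector_axis is the way the selector points.
- pin_red: The red preset pin, fixed in the panel 72 mm from the selector's axis, 12 mm across, 10 mm tall, top 70 mm above the table; origin at the centre of its underside. It stands exactly at one of the positions 3, 4, 5 or 6 (varies); the other three of these hold white pins.
- start_top (a point): Centre of the top of the round green start button, 30 mm across, in a low black housing on the panel; it moves straight down; the axis is vertical.
- start (a joint): How far the start button is pressed, in m: 0 up, 0.006 fully down at about 5 N; a spring returns it.
- pin_white1: A white preset pin, same size and circle as the red one; it marks a speed not wanted now.
- pin_white2: A white preset pin, same size and circle as the red one; it marks a speed not wanted now.
- pin_white3: A white preset pin, same size and circle as the red one; it marks a speed not wanted now.
- tin: A round brass tin, 50 mm across, 30 mm tall, standing on the control unit's panel. Bystander, origin at the centre of its underside; leave it where it is.
- hammer: A chasing hammer, 240 mm long, lying on the table to the left of the unit. Bystander, origin at the centre of its underside; leave it where it is.
- chisel1: A steel chisel, about 105 x 11 x 9 mm, lying to the right of the unit. Bystander, origin at the centre of its underside; leave it where it is.
- chisel2: A chisel with a brass tip, about 105 x 11 x 9 mm, lying to the right of the unit. Bystander, origin at the centre of its underside; leave it where it is.
- bowl: A brass bowl, 100 mm across, 45 mm tall. Bystander, origin at the centre of its underside; leave it where it is.
- teaglass: A green tea glass, 60 mm across, 90 mm tall. Bystander, origin at the centre of its underside; leave it where it is.
- polish: A polish bottle, 56 mm across, 130 mm tall. Bystander, origin at the centre of its underside; leave it where it is.
- dish: A shallow brass dish, 170 mm across, 16 mm tall. Bystander, origin at the centre of its underside; leave it where it is.

How it is judged (in metres and radians):
On the way, in this order (a step that is already met when the one before it is completed fails the run):
1. the selector rests at the red pin for 0.3 s before the button is touched (horizontal distance between selector_pointer and pin_red below 0.012 m and velocity of joint selector between -0.3 and 0.3 rad/s and value of joint start below 0.0015 m), for 0.3 s.
2. the start button is pressed down with the selector at the red pin (horizontal distance between selector_pointer and pin_red below 0.012 m and value of joint start above 0.004 m).
At the end, for the whole second after the job is handed in: The selector points at the red pin (its pointer within 12 mm of the pin's centre on the 72 mm circle, about 9 degrees) and sits in its seat, the start button has been pressed at least 4 mm and is up again (under 1.5 mm), and every bystander is within 20 mm of where it was (horizontal distance between selector_pointer and pin_red below 0.012 m and value of joint start below 0.0015 m and value of joint selector_lift below 0.003 m and distance of each of tin, hammer, chisel1, chisel2, bowl, teaglass, polish, dish from where it was at the start of the episode below 0.02 m); the robot touches nothing.
It fails at once if the start button is pressed (over 3 mm) while the selector is not at the red pin (value of joint start above 0.003 m and not (horizontal distance between selector_pointer and pin_red below 0.012 m)).
It fails at once if the selector is pulled up over 4 mm (value of joint selector_lift above 0.004 m).
It fails at once if the selector is pushed or squeezed with over 20 N (contact force between the fingers and selector above 20 N).
It fails at once if a bystander is moved over 25 mm, lifted or knocked over (distance of any of tin, hammer, chisel1, chisel2, bowl, teaglass, polish, dish from where it was at the start of the episode above 0.025 m or angle between any of tin, hammer, chisel1, chisel2, bowl, teaglass, polish, dish's own z axis and vertical above 0.5 rad).
It also fails if it takes over 64 s, if anything falls off the work surface, if the arm or the gripper's body presses on something with over 40 N, if the wrist force passes 120 N, or if a joint passes its speed limit or range.

## Working session

There is one attempt and no reset: what is moved stays moved. The work goes in short steps, Python scripts to look and compute and a tool call to move; the robot and the scene stay as the last step left them, time stands still between calls to the robot, and variables do not carry over. Pictures are saved under pics/ and viewed, at most 10 in all, crops included, and the job is handed in when it is done.

Besides the shell and the picture viewer there is one more tool, called after "Request:" by a JSON object that holds its "fn" and its "kwargs". step_arm: Moves the arm, as the interface text tells. Its arguments: {"type":"object","properties":{"twist":{"type":"array","items":{"type":"array","items":{"type":"number"}}},"slide":{"type":"array","items":{"type":"array","items":{"type":"number"}}},"gripper":{"type":"array","items":{"type":"number"}}},"required":["twist","slide","gripper"]}

```bash
mkdir -p pics; cat > h.py <<'E'
import numpy as np, cv2, pickle
from plant import robot
def K(s): return np.array([[s["fx"],0,s["cx"]],[0,s["fy"],s["cy"]],[0,0,1.]])
def onplane(s,uv,z):
    "pixel -> world point at height z (fixed camera)"
    p=cv2.undistortPoints(np.array([[uv]],float),K(s),np.array(s["dist_coeffs"],float))[0,0]
    W=np.linalg.inv(np.array(s["camera_from_world"])); d=W[:3,:3]@[p[0],p[1],1]; o=W[:3,3]
    return o+d*(z-o[2])/d[2]
def bydepth(s,uv):
    p=cv2.undistortPoints(np.array([[uv]],float),K(s),np.array(s["dist_coeffs"],float))[0,0]
    z=s["z_map"][int(round(uv[1])),int(round(uv[0]))]
    W=np.linalg.inv(np.array(s["camera_from_world"])); return (W@[p[0]*z,p[1]*z,z,1])[:3]
E
python3 - <<'E'
from h import *
for n in("top","scene"):
    s=robot.snapshot(n); pickle.dump(s,open(n+".pkl","wb")); cv2.imwrite(f"pics/{n}0.png",s["frame"])
E
```

```text
(no output)
```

View pics/top0.png

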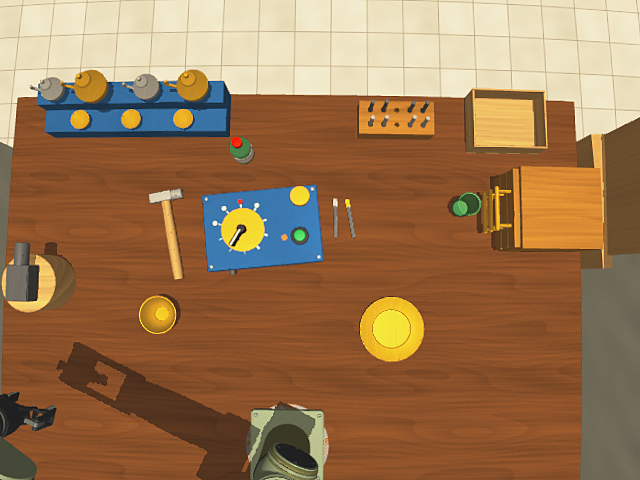

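The top view shows the unit at about (262,228), the selector at (242,230), the green button at (300,235), the tin at (300,196) and the red pin at about (240,202). I'll enlarge it.

```bash
python3 - <<'E'
from h import *
s=pickle.load(open("top.pkl","rb"))
cv2.imwrite("pics/c1.png",cv2.resize(s["frame"][175:280,195:335],None,fx=5.7,fy=5.7,interpolation=cv2.INTER_CUBIC))
E
```

```text
(no output)
```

View pics/c1.png

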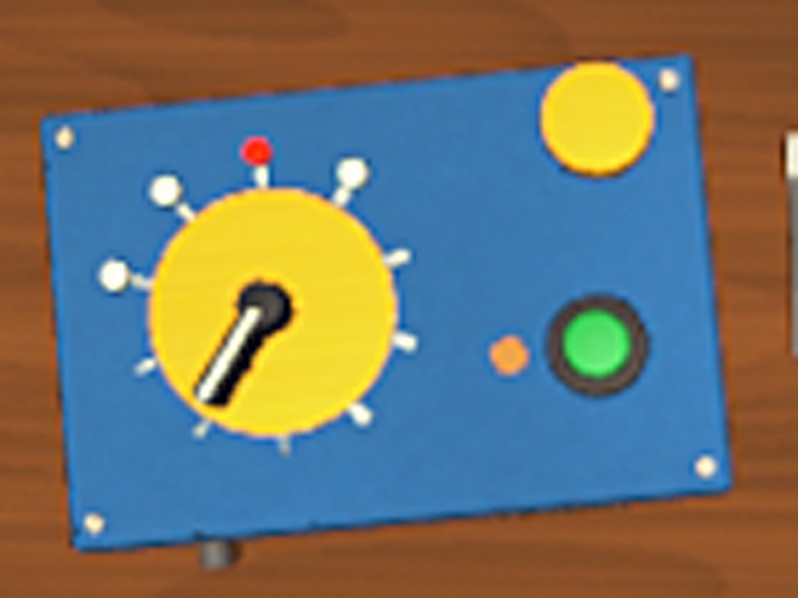

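The fin points at position 1, at crop (205,400). The pins are white at position 3 (115,275) and 4 (165,190), red at 5 (257,150), and white at 6 (352,172). So it needs four clicks clockwise.

```bash
python3 - <<'E'
from h import *
s=pickle.load(open("top.pkl","rb"))
f=lambda c,z:onplane(s,((c[0]+.5)/5.7-.5+195,(c[1]+.5)/5.7-.5+175),z)
P={k:f(*v).round(1) for k,v in dict(p3=((115,275),70),p4=((165,190),70),p5=((257,150),70),p6=((352,172),70),hub=((265,308),100),plateL=((148,312),62),plateR=((398,312),62),plateT=((272,187),62),plateB=((272,437),62),btn=((597,343),68),tin=((597,119),90),
 cTL=((43,118),60),cTR=((690,57),60),cBR=((732,490),60),cBL=((75,549),60),fintip=((205,395),100)).items()}
for k,v in P.items(): print(k,v)
# unit pose: least squares from features in unit frame
ang=lambda k:(-72*np.cos(np.radians(36*k)),50+72*np.sin(np.radians(36*k)))
M={**{f"p{k}":ang(k) for k in(3,4,5,6)},"btn":(-30,-95),"cTL":(100,150),"cTR":(100,-150),"cBR":(-100,-150),"cBL":(-100,150)}
A=[];b=[]
ks=list(M); m=np.array([M[k] for k in ks]);w=np.array([P[k][:2] for k in ks])
mc,wc=m.mean(0),w.mean(0);u,_,vt=np.linalg.svd((m-mc).T@(w-wc));R=(u@vt).T;t=wc-R@mc
print("yaw",np.degrees(np.arctan2(R[1,0],R[0,0])),"t",t,"res",(w-(m@R.T+t)).round(1).tolist())
print("axis",R@[0,50]+t,"btn",R@[-30,-95]+t, "red",R@ang(5)+t)
for uv in((300,235),(300,196),(225,255)): print(uv,bydepth(s,uv).round(1))
print(robot.get_state()["tcp_pos"],robot.get_state()["ee_rot"])
E
```

```text
p3 [580.1 190.6  70. ]
p4 [618.7 169.   70. ]
p5 [637.2 127.8  70. ]
p6 [627.6  84.7  70. ]
hub [563.2 117.8 100. ]
plateL [564.2 176.8  62. ]
plateR [565.4  63.6  62. ]
plateT [621.5 121.9  62. ]
plateB [508.5 119.3  62. ]
btn [551.9 -26.4  68. ]
tin [649.4 -25.9  90. ]
cTL [652.6 227.9  60. ]
cTR [683.1 -66.5  60. ]
cBR [487.1 -87.5  60. ]
cBL [457.1 207.7  60. ]
fintip [524.8 143.2 100. ]
yaw 5.974367763359377 t [570.41000583  70.66147768] res [[-0.1, -0.2], [-0.0, 0.5], [0.4, -0.1], [0.1, 0.3], [1.4, 0.5], [-1.7, -2.4], [-2.4, 1.6], [0.5, 1.4], [1.8, -1.7]]
axis [565.20582899 120.3899056 ] btn [550.46088505 -26.94504147] red [636.8147652  127.88392024]
(300, 235) [550.  -28.7  83.8]
(300, 196) [648.  -27.6  90.7]
(225, 255) [498.4 164.2  59.1]
[156.29832814 552.60470379 230.20351964] [-2.91125291e-04  1.37466465e-01  9.90505844e-01 -1.02895886e-03]
```

```bash
cat >> h.py <<'E'
AX=np.array([565.2,120.4]); YAW=np.radians(6.0)
def fing(k,gap=0,r=38,a=11,b=13,ux=np.array([-.962,.272])):
    th=np.radians(36*k); R=np.array([[np.cos(YAW),-np.sin(YAW)],[np.sin(YAW),np.cos(YAW)]])
    d=R@[-np.cos(th),np.sin(th)]; t=R@[np.sin(th),np.cos(th)]; uy=np.array([-ux[1],ux[0]])
    c=a*abs(t@ux)+b*abs(t@uy)
    return AX+r*d-t*(6+c+gap)
E
python3 - <<'E'
from h import *
print("start",fing(1,10))
for k in np.arange(1,5.01,.2): print(round(k,2),fing(k).round(1))
E
```

```text
start [516.64185181 112.29482021]
1.0 [521.6 121. ]
1.2 [521.6 125.8]
1.4 [522.2 130.8]
1.6 [523.6 135.9]
1.8 [525.8 141. ]
2.0 [528.9 145.9]
2.2 [532.9 150.3]
2.4 [537.7 154.3]
2.6 [543.1 157.5]
2.8 [549.2 159.9]
3.0 [555.7 161.3]
3.2 [560.9 162.1]
3.4 [564.9 163. ]
3.6 [569.2 163.4]
3.8 [573.8 163.2]
4.0 [578.6 162.3]
4.2 [583.4 160.8]
4.4 [588.2 158.4]
4.6 [592.8 155.2]
4.8 [597.  151.2]
5.0 [600.7 146.4]
```

Request:
{"fn": "step_arm", "kwargs": {"twist": [[0, 0, 0], [0, 0, 0]], "slide": [[0, 0, 0], [0, 0, 0]], "gripper": [0, 0]}}

```text
time: 0.27
tcp_pos: [156.5, 553.0, 230.7]
ee_rot: [-0.0, 0.137, 0.991, -0.0]
force: [-0.2, -0.2, 0.5]
finger_gap: 63.7
grip_force: 0.0
```

Request:
{"fn": "step_arm", "kwargs": {"twist": [[0, 0, 0], [0, 0, 0], [0, 0, 0], [0, 0, 0], [0, 0, 0], [0, 0, 0], [0, 0, 0], [0, 0, 0], [0, 0, 0], [0, 0, 0], [0, 0, 0], [0, 0, 0], [0, 0, 0], [0, 0, 0], [0, 0, 0], [0, 0, 0], [0, 0, 0], [0, 0, 0], [0, 0, 0], [0, 0, 0]], "slide": [[0.018, -0.022, 0], [0.042, -0.052, 0], [0.066, -0.082, 0], [0.09, -0.112, 0], [0.114, -0.142, 0], [0.138, -0.172, 0], [0.162, -0.202, 0], [0.186, -0.232, 0], [0.21, -0.262, 0], [0.234, -0.292, 0], [0.258, -0.322, 0], [0.282, -0.352, 0], [0.306, -0.382, 0], [0.33, -0.412, 0], [0.35, -0.433, 0], [0.358, -0.443, 0], [0.358, -0.443, -0.03], [0.358, -0.443, -0.03], [0.358, -0.443, -0.03], [0.358, -0.443, -0.03]], "gripper": [0, 0, 0, 0, 0, 0, 0, 0, 0, 0, 0, 0, 0, 0, 0, 0, 0, 0, 0, 0]}}

```text
time: 1.93
tcp_pos: [513.9, 111.1, 201.5]
ee_rot: [-0.0, 0.137, 0.991, 0.0]
force: [-0.2, -1.0, 0.1]
finger_gap: 0.2
grip_force: 0.0
```

```bash
python3 - <<'E'
from h import *
print(robot.get_state()["tcp_pos"])
s=robot.snapshot("wrist"); pickle.dump(s,open("w1.pkl","wb")); cv2.imwrite("pics/w1.png",s["frame"])
E
```

```text
[513.94064361 111.05628807 201.53478441]
```

View pics/w1.png

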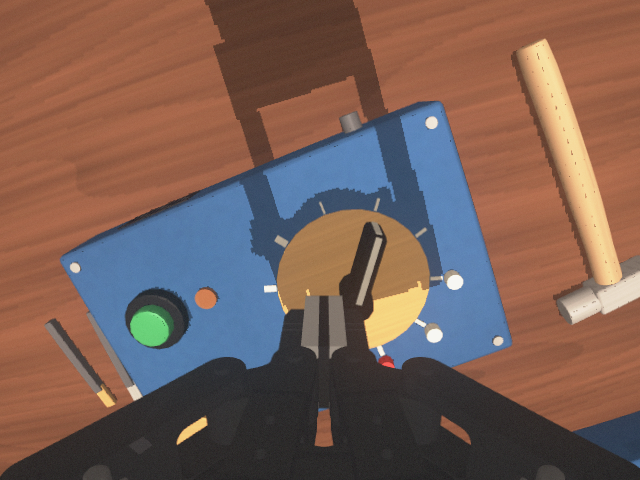

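The wrist view shows the shut finger tips at (308–338, 296) and the fin from (350,300) to (375,225), clear to the right. I'll measure the tip width and check the fin geometry.

```bash
python3 - <<'E'
from h import *
s=pickle.load(open("w1.pkl","rb")); z=s["z_map"]; T=np.array(s["T_tool_cam"])
from scipy.spatial.transform import Rotation as R
Rw=R.from_quat([0.137,0.991,0,0]).as_matrix(); tcp=np.array([514,111,201.5])
def tool(u,v):
    p=cv2.undistortPoints(np.array([[[u,v]]],float),K(s),np.array(s["dist_coeffs"],float))[0,0]
    return (T@[p[0]*z[v,u],p[1]*z[v,u],z[v,u],1])[:3]
for v in(298,310,325,345):
    print(v,[(u,tool(u,v).round(0).astype(int).tolist()) for u in range(280,372,10)])
for n,u,v in(("fintip",378,229),("hub",348,290),("btn",150,326),("p4",433,334),("p3",454,281)): print(n,(Rw@tool(u,v)+tcp).round(1))
E
```

```text
298 [(280, [-58, -32, 139]), (290, [-58, -25, 139]), (300, [-59, -18, 141]), (310, [12, -5, -6]), (320, [12, -2, -7]), (330, [12, 2, -7]), (340, [12, 5, -7]), (350, [-40, 17, 102]), (360, [-39, 23, 99]), (370, [-40, 29, 101])]
310 [(280, [-69, -33, 140]), (290, [8, -12, -9]), (300, [8, -9, -8]), (310, [12, -5, -16]), (320, [11, -2, -15]), (330, [12, 2, -16]), (340, [12, 5, -17]), (350, [8, 9, -8]), (360, [-48, 23, 100]), (370, [-49, 30, 101])]
325 [(280, [-82, -33, 142]), (290, [8, -11, -19]), (300, [8, -8, -18]), (310, [12, -5, -26]), (320, [12, -1, -26]), (330, [11, 2, -25]), (340, [12, 5, -26]), (350, [8, 8, -19]), (360, [8, 12, -19]), (370, [-81, 35, 139])]
345 [(280, [7, -14, -31]), (290, [7, -11, -31]), (300, [7, -8, -31]), (310, [11, -4, -37]), (320, [12, -1, -37]), (330, [12, 1, -37]), (340, [11, 4, -37]), (350, [7, 8, -30]), (360, [8, 11, -32]), (370, [-98, 35, 139])]
fintip [521.8 144.7  86.3]
hub [554.4 116.   93.6]
btn [548.5 -26.7  83.6]
p4 [616.9 166.2  70.6]
p3 [579.1 188.9  70.4]
```

Request:
{"fn": "step_arm", "kwargs": {"twist": [[0, 0, 0], [0, 0, 0], [0, 0, 0], [0, 0, 0], [0, 0, 0], [0, 0, 0], [0, 0, 0]], "slide": [[0, 0, -0.03], [0, 0, -0.06], [0, 0, -0.09], [0, 0, -0.11], [0, 0, -0.123], [0, 0, -0.123], [0, 0, -0.123]], "gripper": [0, 0, 0, 0, 0, 0, 0]}}

```text
time: 2.57
tcp_pos: [514.7, 111.0, 78.9]
ee_rot: [0.0, 0.137, 0.991, 0.0]
force: [0.3, -0.1, 0.1]
finger_gap: 0.3
grip_force: 0.0
```

Request:
{"fn": "step_arm", "kwargs": {"twist": [[0, 0, 0], [0, 0, 0], [0, 0, 0], [0, 0, 0], [0, 0, 0], [0, 0, 0], [0, 0, 0], [0, 0, 0], [0, 0, 0], [0, 0, 0], [0, 0, 0], [0, 0, 0], [0, 0, 0], [0, 0, 0]], "slide": [[0.003, 0.003, 0], [0.005, 0.006, 0], [0.007, 0.009, 0], [0.007, 0.011, 0], [0.007, 0.013, 0], [0.007, 0.0155, 0], [0.007, 0.018, 0], [0.008, 0.0205, 0], [0.008, 0.023, 0], [0.009, 0.0255, 0], [0.01, 0.028, 0], [0.011, 0.0305, 0], [0.011, 0.0305, 0], [0.011, 0.0305, 0]], "gripper": [0, 0, 0, 0, 0, 0, 0, 0, 0, 0, 0, 0, 0, 0]}}

```text
time: 3.73
tcp_pos: [525.7, 141.1, 78.3]
ee_rot: [0.0, 0.137, 0.991, 0.0]
force: [0.4, -1.5, -0.2]
finger_gap: 0.2
grip_force: 0.0
```

```bash
python3 - <<'E'
from h import *
s=robot.snapshot("top"); pickle.dump(s,open("top2.pkl","wb"))
w=robot.snapshot("wrist")["frame"]
a=cv2.resize(s["frame"][175:280,195:335],(400,300),interpolation=cv2.INTER_CUBIC)
cv2.imwrite("pics/c2.png",np.hstack([a,cv2.resize(w,(400,300))]))
E
```

```text
(no output)
```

View pics/c2.png

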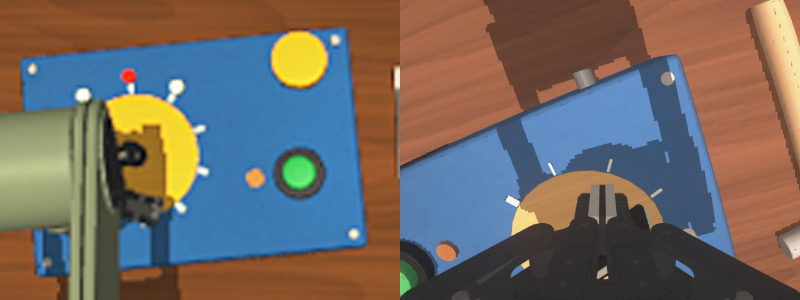

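The fin is hidden behind the fingers, but the tip sits where the model expects and the force is small. I'll keep sweeping to the 3.8 equivalent.

Request:
{"fn": "step_arm", "kwargs": {"twist": [[0, 0, 0], [0, 0, 0], [0, 0, 0], [0, 0, 0], [0, 0, 0], [0, 0, 0], [0, 0, 0], [0, 0, 0], [0, 0, 0], [0, 0, 0], [0, 0, 0], [0, 0, 0], [0, 0, 0], [0, 0, 0], [0, 0, 0], [0, 0, 0], [0, 0, 0], [0, 0, 0], [0, 0, 0], [0, 0, 0]], "slide": [[0.0017, 0.0026, 0], [0.0033, 0.0051, 0], [0.0053, 0.0073, 0], [0.0073, 0.0095, 0], [0.0097, 0.0115, 0], [0.0121, 0.0135, 0], [0.0148, 0.0152, 0], [0.0175, 0.0167, 0], [0.0205, 0.018, 0], [0.0236, 0.0191, 0], [0.0268, 0.0199, 0], [0.0301, 0.0205, 0], [0.0327, 0.0209, 0], [0.0353, 0.0213, 0], [0.0373, 0.0218, 0], [0.0393, 0.0222, 0], [0.0415, 0.0224, 0], [0.0436, 0.0226, 0], [0.046, 0.0225, 0], [0.0482, 0.0224, 0]], "gripper": [0, 0, 0, 0, 0, 0, 0, 0, 0, 0, 0, 0, 0, 0, 0, 0, 0, 0, 0, 0]}}

```text
time: 5.5
tcp_pos: [574.8, 163.3, 78.6]
ee_rot: [0.001, 0.137, 0.991, 0.0]
force: [-0.2, -0.5, 0.3]
finger_gap: -0.0
grip_force: 0.0
```

```bash
python3 - <<'E'
from h import *
s=robot.snapshot("top"); w=robot.snapshot("wrist")["frame"]
sc=robot.snapshot("scene"); pickle.dump(sc,open("sc.pkl","wb"))
P=np.array(sc["camera_from_world"]); c=cv2.projectPoints(np.array([[565.,120,80]]),P[:3,:3],P[:3,3],K(sc),np.array(sc["dist_coeffs"],float))[0][0,0].astype(int); print(c)
x=max(c[0]-60,0);y=max(c[1]-45,0)
a=cv2.resize(s["frame"][175:280,195:335],(400,300),interpolation=cv2.INTER_CUBIC)
b=cv2.resize(sc["frame"][y:y+90,x:x+120],(400,300),interpolation=cv2.INTER_CUBIC)
cv2.imwrite("pics/c3.png",np.vstack([np.hstack([a,cv2.resize(w,(400,300))]),np.hstack([b,b*0])]))
E
```

```text
[377 287]
```

View pics/c3.png

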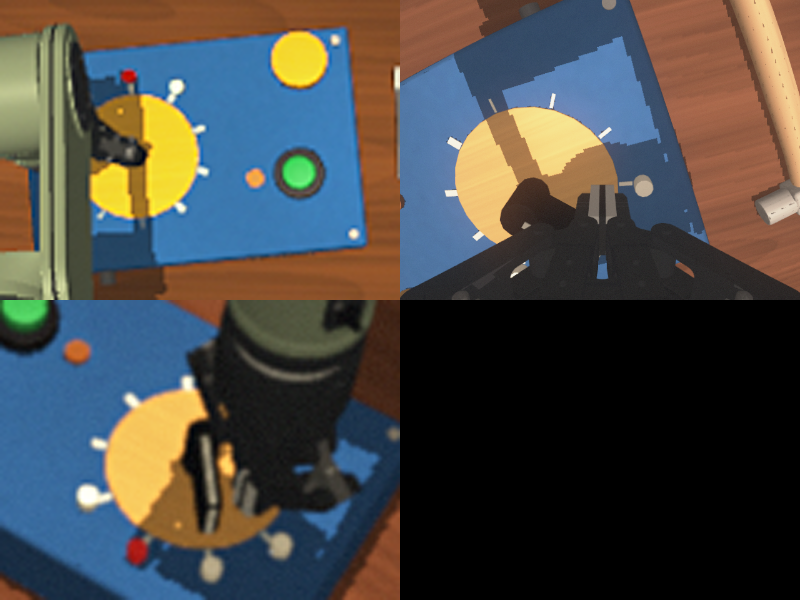

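The scene inset shows the fin pointing at the white pin at (210,570), which is position 4, next to the red pin at (137,550). One click remains.

Request:
{"fn": "step_arm", "kwargs": {"twist": [[0, 0, 0], [0, 0, 0], [0, 0, 0], [0, 0, 0], [0, 0, 0], [0, 0, 0], [0, 0, 0], [0, 0, 0], [0, 0, 0], [0, 0, 0], [0, 0, 0], [0, 0, 0], [0, 0, 0], [0, 0, 0]], "slide": [[0.0024, -0.0003, 0], [0.0048, -0.0009, 0], [0.0072, -0.0016, 0], [0.0096, -0.0024, 0], [0.012, -0.0035, 0], [0.0135, -0.0043, 0], [0.015, -0.0052, 0], [0.0165, -0.0062, 0], [0.018, -0.0073, 0], [0.0193, -0.0083, 0], [0.0205, -0.0095, 0], [0.0212, -0.0102, 0], [0.0212, -0.0102, 0], [0.0212, -0.0102, 0]], "gripper": [0, 0, 0, 0, 0, 0, 0, 0, 0, 0, 0, 0, 0, 0]}}

```text
time: 6.82
tcp_pos: [595.4, 152.8, 78.5]
ee_rot: [0.0, 0.138, 0.99, 0.0]
force: [1.4, -1.4, 0.4]
finger_gap: -0.1
grip_force: 0.0
```

```bash
python3 - <<'E'
from h import *
s=robot.snapshot("top"); sc=robot.snapshot("scene")
a=cv2.resize(s["frame"][175:280,195:335],(400,300),interpolation=cv2.INTER_CUBIC)
b=cv2.resize(sc["frame"][242:332,317:437],(400,300),interpolation=cv2.INTER_CUBIC)
cv2.imwrite("pics/c4.png",np.hstack([a,b]))
E
```

```text
(no output)
```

View pics/c4.png

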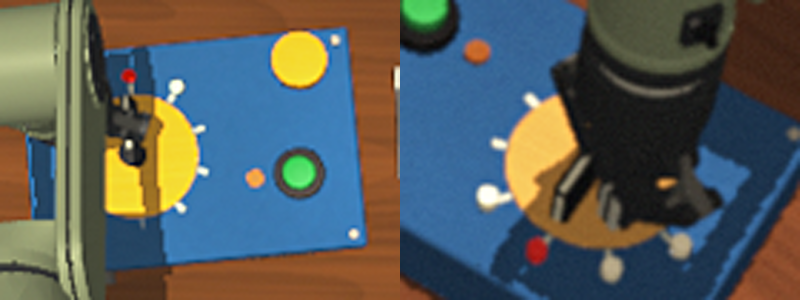

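The fin now points at the red pin at (537,250) in the right half. I'll back off, lift and travel to above the button.

Request:
{"fn": "step_arm", "kwargs": {"twist": [[0, 0, 0], [0, 0, 0], [0, 0, 0], [0, 0, 0], [0, 0, 0], [0, 0, 0], [0, 0, 0], [0, 0, 0], [0, 0, 0], [0, 0, 0], [0, 0, 0], [0, 0, 0], [0, 0, 0], [0, 0, 0], [0, 0, 0], [0, 0, 0], [0, 0, 0]], "slide": [[-0.003, 0.006, 0], [-0.005, 0.012, 0], [-0.005, 0.012, 0], [-0.005, 0.012, 0.03], [-0.005, 0.012, 0.06], [-0.005, 0.012, 0.09], [-0.005, 0.012, 0.11], [-0.01, -0.02, 0.11], [-0.02, -0.05, 0.11], [-0.03, -0.08, 0.11], [-0.04, -0.11, 0.11], [-0.045, -0.14, 0.11], [-0.045, -0.165, 0.11], [-0.045, -0.18, 0.11], [-0.045, -0.18, 0.1], [-0.045, -0.18, 0.1], [-0.045, -0.18, 0.1]], "gripper": [0, 0, 0, 0, 0, 0, 0, 0, 0, 0, 0, 0, 0, 0, 0, 0, 0]}}

```text
time: 8.33
tcp_pos: [549.0, -26.0, 177.1]
ee_rot: [-0.001, 0.137, 0.991, 0.0]
force: [-0.2, 0.4, 0.0]
finger_gap: 0.3
grip_force: 0.0
```

```bash
python3 - <<'E'
from h import *
s=robot.snapshot("top"); w=robot.snapshot("wrist")["frame"]
a=cv2.resize(s["frame"][175:280,195:335],(400,300),interpolation=cv2.INTER_CUBIC)
cv2.imwrite("pics/c5.png",np.hstack([a,cv2.resize(w,(400,300))]))
E
```

```text
(no output)
```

View pics/c5.png

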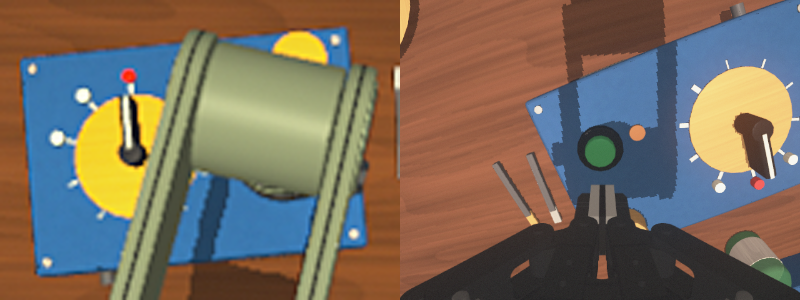

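The fin (128,95) lines up with the red pin (128,76), and the tip is over the button. Pressing now.

Request:
{"fn": "step_arm", "kwargs": {"twist": [[0, 0, 0], [0, 0, 0], [0, 0, 0], [0, 0, 0], [0, 0, 0], [0, 0, 0], [0, 0, 0], [0, 0, 0], [0, 0, 0], [0, 0, 0], [0, 0, 0]], "slide": [[0, 0, -0.03], [0, 0, -0.06], [0, 0, -0.08], [0, 0, -0.088], [0, 0, -0.092], [0, 0, -0.095], [0, 0, -0.097], [0, 0, -0.099], [0, 0, -0.1], [0, 0, -0.1], [0, 0, -0.1]], "gripper": [0, 0, 0, 0, 0, 0, 0, 0, 0, 0, 0]}}

```text
time: 9.35
tcp_pos: [551.2, -26.9, 79.5]
ee_rot: [0.001, 0.138, 0.99, 0.0]
force: [-0.1, 2.7, 4.9]
finger_gap: -0.2
grip_force: 2.0
```

Request:
{"fn": "step_arm", "kwargs": {"twist": [[0, 0, 0], [0, 0, 0], [0, 0, 0], [0, 0, 0]], "slide": [[0, 0, -0.0007], [0, 0, -0.0015], [0, 0, -0.0015], [0, 0, -0.0015]], "gripper": [0, 0, 0, 0]}}

```text
time: 9.68
tcp_pos: [551.2, -26.9, 78.0]
ee_rot: [0.001, 0.138, 0.99, 0.0]
force: [-1.0, 2.3, 6.9]
finger_gap: 0.1
grip_force: 3.8
```

Request:
{"fn": "step_arm", "kwargs": {"twist": [[0, 0, 0], [0, 0, 0], [0, 0, 0]], "slide": [[0, 0, -0.001], [0, 0, -0.001], [0, 0, -0.001]], "gripper": [0, 0, 0]}}

```text
time: 9.93
tcp_pos: [551.2, -26.9, 77.9]
ee_rot: [0.001, 0.137, 0.991, 0.0]
force: [-2.8, 2.9, 13.4]
finger_gap: -0.1
grip_force: 6.4
```

Force rose to 13 N with no further travel, so the button is fully down. Releasing.

Request:
{"fn": "step_arm", "kwargs": {"twist": [[0, 0, 0], [0, 0, 0], [0, 0, 0], [0, 0, 0], [0, 0, 0], [0, 0, 0], [0, 0, 0], [0, 0, 0], [0, 0, 0], [0, 0, 0], [0, 0, 0], [0, 0, 0]], "slide": [[0, 0, 0.005], [0, 0, 0.015], [0, 0, 0.04], [0, 0, 0.08], [0, 0, 0.12], [-0.03, -0.03, 0.12], [-0.06, -0.06, 0.12], [-0.09, -0.09, 0.12], [-0.11, -0.12, 0.12], [-0.12, -0.14, 0.12], [-0.12, -0.14, 0.12], [-0.12, -0.14, 0.12]], "gripper": [0, 0, 0, 0, 0, 0, 0, 0, 0, 0, 0, 0]}}

```text
time: 10.93
tcp_pos: [429.1, -168.1, 195.7]
ee_rot: [-0.0, 0.139, 0.99, -0.0]
force: [0.5, 0.4, -0.5]
finger_gap: 0.1
grip_force: 0.0
```

```bash
python3 - <<'E'
from h import *
s=robot.snapshot("top")
cv2.imwrite("pics/c6.png",cv2.resize(s["frame"][120:300,130:370],(800,600),interpolation=cv2.INTER_CUBIC))
print(bydepth(s,(300,235)))
E
```

```text
[550.5040802  -28.5022585   77.79467003]
```

View pics/c6.png

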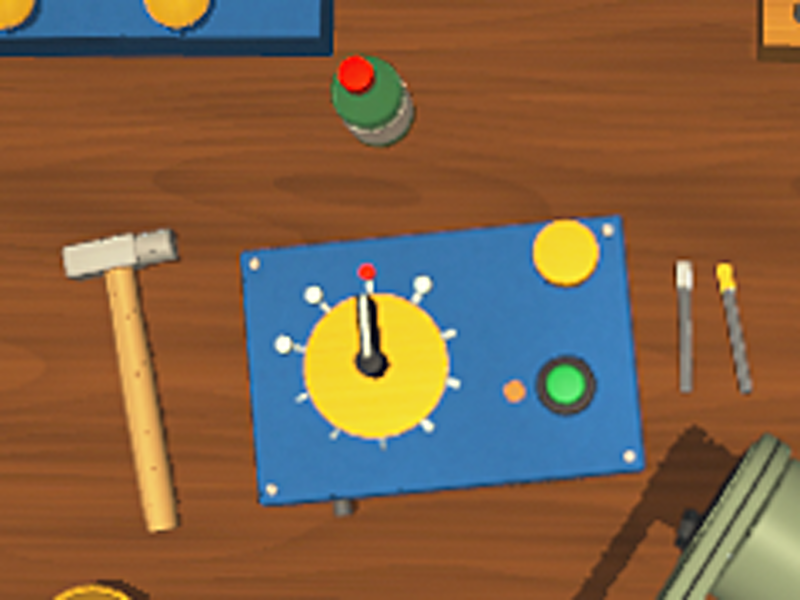

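The fin points at the red pin (367,272) and the bystanders haven't moved. The button's depth reads 6 mm lower than before, so I'll check that over more pixels.

```bash
python3 - <<'E'
from h import *
s0=pickle.load(open("top.pkl","rb"))
S=[s0]+[robot.snapshot("top") for _ in range(5)]
for s in S: print([round(float(np.median([bydepth(s,(u+i,v+j))[2] for i in range(-2,3) for j in range(-2,3)])),1) for u,v in((300,235),(300,196),(270,255),(265,215))])
E
```

```text
[85.5, 90.6, 61.5, 61.1]
[84.5, 90.9, 61.3, 60.6]
[84.6, 91.0, 60.3, 60.6]
[85.5, 90.6, 60.3, 62.1]
[85.8, 90.6, 60.0, 62.0]
[84.5, 91.8, 60.6, 60.7]
```

The button is up at about 85 mm, same as before; the single-pixel reading was noise. Handing in.

```bash
python3 -c "
from plant import robot
print(robot.finish_job())"
```

```text
the job is handed in; nothing more can be done
None
```

The selector was pushed four clicks to the red pin (position 5), then the start button was pressed fully down and came back up; the job is handed in, with no verdict returned.

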